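Wedge the puzzle box tight in the cramping board

ROBOT

A 7-joint arm with a two-finger parallel gripper is mounted at the origin on the work surface. World frame = base frame: x ahead of the robot, y to its left, z up, the work surface at z = 0. Lengths are in m, angles in rad, forces in N, time in s.
With the tool pointing down it reaches from about 0.425 to 0.875 m from the base axis. Payload 8.4 kg.
Tool frame: the origin (TCP) lies on the centre line of the jaws, within the pads' length; the fingertips stand 19 mm ahead of it and the grasp point (between the pads) is the TCP; y points along the fingers, z is the direction in which the jaws open and shut, and the axes are right-handed (so a half turn about y gives the same grasp; the last joint's range is limited). The gripper opens to 85 mm and grips with 20 to 120 N. Pads are 22 mm wide; open, the fingers measure 114 mm over their backs; the gripper's body (76 mm by 85 mm) begins 54 mm behind the grasp point. The pads swing forward as they close: fully open they stand 13 mm farther back than shut.
Start: joints at [-1.31, 0.333, 0.04, 1.465, -0.013, 1.343, -0.059], TCP at [0.229, 0.608, 0.25] pointing down, gripper open.
Joint ranges: [-2.58, 2.58], [-0.38, 2.09], [-1.3, 1.39], [0.25, 2.4], [-1.5, 4.64], [0.08, 2.09], [-2.65, 2.65]. Speed limits (rad/s): [2.22, 2.22, 2.79, 2.79, 3.14, 3.14, 3.14].

INTERFACE

Orientations are given as a unit quaternion [x, y, z, w].
In Python, from bench import robot, eyes, finder gives the robot as it stands.
- The arm moves only by the tool arm_command, never from a script. Its argument "rows" is text: rows parted by semicolons, each of 7 numbers parted by spaces: the shift along the tool's x, y, z in cm, then the turn, a rotation vector about the tool's x, y, z in rad, then the closure, from -1 (fully open) to 1 (shut). In form: tx ty tz wx wy wz hand; .... A call has 1 to 20 rows; each row is the pose to reach, as a shift and turn from the pose measured when the call began, along the tool's axes at that moment; what a row does not reach only later rows make up. A row lasts 1/8 s, in which the tool goes at most 62.5 mm and 10.7 degrees, less where a joint would pass 70% of its speed; a pose out of reach is approached as far as the arm can. A call with a gripper value outside its range is refused whole. The fingers move at their own pace and stop on an object; "grip_force" is the grip in N (left out, the last holds). Time passes only in rows, so rows that repeat a pose let the fingers close. It gives the time, the measured TCP pose, the force and the opening at its end, in the units of the state.
- robot.get_state(): the state, without advancing time (a new reading comes with each control period).
- eyes.camera(name): name is "side" or "top"; returns a dict with "frame" (480x640x3 uint8, red, green, blue), "camera_matrix" (3x3 intrinsics, pixels), "k1" (the pictures are not rectified: a ray, as slopes to the right and down, at radius r is drawn at 1 + k1 r^2 times it, then the intrinsics apply), "position" and "attitude" of the camera in the world. Camera axes: x right, y up, looking along -z (the intrinsics and any distortion apply to the point x, -y, -z); pixel columns grow to the right and rows downward; lengths in m; the calibration is good to about 2 mm. A picture is of the moment at which its call begins. There is no depth.
- robot.hand_in(): hands the job in, once; it reports no verdict.
Trained networks look in the newest picture that a camera, given by its name, has taken for a name from the list of things; names that differ only in an ending like _2 or _b are one class to them, and where a whole thing is asked for, a point or a joint stands for the part that bears it (a point fixed in the world has none). Each returns a list of dicts, best first, with "confidence" (0 to 1); they miss things now and then, are a little off and sometimes report something else, mostly with a low value. They report only what shows in the picture. A call takes as long as a camera call. They do not tell look-alikes from the thing itself.
- finder.cut_out(camera, target): "mask" (480x640 bool, what is visible of it) and "uv" ([column, row] in pixels, amid what is visible of it).
The state is a dict: "time_s": time; "joints": joint angles; "joint_vel": joint speeds; "joint_efforts": joint torques, N m; "tcp_pos": TCP position; "orientation": TCP orientation; "contact_force": force on the tool from outside, world axes, zero at the start; "wrist_torque": the same for the moment, N m; "grip_width": opening from 0.0 (shut) to 1.0 (fully open).
Only numpy, scipy, OpenCV 4.12 (cv2) and the standard library are available. Lean on these libraries where they do the work, as an engineer would, in place of code of your own. Each camera call takes 0.05 s, during which the arm holds its last target.

TASK

Pick up the loose wooden wedge, lay its thin end in the gap between the puzzle box and the sloping cheek of the cramping board, straight side to the box, and let go of it. Then gently tap or push the wedge's thick end with the fingers until the box is locked tight against the fence, without crushing its thin walls, and draw the hand away. Leave the heavy mallet and the other things on the bench alone.

Things in the scene. Friction and masses are not known exactly. Their poses are not given: they have to be found in the camera images.
- board: Cramping board fixed to the bench: bed 280 x 200 x 12 mm. Origin: centre of underside; x = the way the wedge is driven, y = towards the cheek. On the bed, 40 mm high: fence along x (inner face y = -75 mm, x 0 to 130), end stop (face x = 110 mm, y -75 to 4), and sprung cheek, x 0 to 110: inner face from y = 27 to 33 mm (varies) at x = 0, 1 mm nearer to the fence per 6 mm of x. Half x < 0 is bare.
- puzzle_box: Light cypress box, 110 (x) x 80 (y) x 55 mm high, about 0.25 kg, loose on the bed between fence and cheek, a few mm off fence and stop; the wedge shifts it against the fence (its centre then at board y = -35 mm). Origin: centre of underside; axes along the board's. The gap, open at board x = 0, lies between its +y side and the cheek. Squeezed with over 30 N its thin walls crack.
- wedge: Loose hardwood wedge lying flat, 140 mm long, 32 mm high, on either side of the board. Origin: underside, centre of its parallel tail, 50 mm long (x -25 to 25) and 31 mm wide: grip it there across y. Thick end at x = -25 mm. From x = 25 to 115 it tapers to 16 mm: side y = -15.5 mm is straight and goes against the box, the other slopes 1 in 6, against the cheek.
- wedge_tip (a point): Centre of the wedge's thin end face, 16 mm above its underside, at wedge x = 115, y = -7.5 mm. Pushed in along board x, the wedge slides freely, shifts the box against the fence (a few N), then meets a rising force as the cheek's stiff springs (25 N per mm) yield, with some 35 to 80 mm of it in the gap; a push of 15 to 20 N on the thick end locks it.
- offcut: Bystander: plain straight offcut, 140 x 31 x 32 mm, as big as the wedge but without taper, on the other side of the board. Origin: underside, 25 mm from one end.
- mallet: Bystander: oak mallet lying on the bench beside the work, head 60 x 115 x 60 mm, handle 200 mm. Origin: underside, about the middle of its length. Far too heavy for this box.
- try_square: Bystander: steel try square lying flat, blade 150 mm, stock 100 mm. Origin: underside of the stock, at its middle.
Mind the look-alikes: they are no part of the job. Leave any blue or turquoise look-alike of the wedge alone.

How it is judged:
On the way:
1. the wedge lies let go with its thin end in the gap, not yet tight (x of wedge_tip in the frame of board above 0.003 m and y of wedge_tip in the frame of board between -0.002 and 0.028 m and z of wedge_tip in the frame of board below 0.036 m and angle between the x axis of wedge and the x axis of board, either way round below 0.2 rad and contact force between the fingers and wedge below 0.1 N and contact force between wedge and puzzle_box below 5 N), for 0.2 s.
At the end, for the whole second after the job is handed in: The wedge lies flat in the gap, released and at rest, thin end at least 30 mm in, within 0.06 rad of the board's x; the box lies flat against the fence (within 1.5 mm, 0.04 rad); the wedge still presses on the box with more than 10 N (contact force between wedge and puzzle_box above 10 N and x of wedge_tip in the frame of board above 0.03 m and y of wedge_tip in the frame of board above 0 m and angle between the x axis of wedge and the x axis of board, either way round below 0.06 rad and angle between the x axis of puzzle_box and the x axis of board, either way round below 0.04 rad and y of puzzle_box in the frame of board below -0.0335 m and angle between wedge's own z axis and vertical below 0.1 rad and angle between puzzle_box's own z axis and vertical below 0.05 rad and linear speed of wedge below 0.01 m/s); the robot touches nothing.
It fails at once if the wedge squeezes the puzzle box with more than 30 N (contact force between wedge and puzzle_box above 30 N).
It fails at once if the mallet, try square or offcut is moved by more than 20 mm (distance of any of mallet, try_square, offcut from where it was at the start of the episode above 0.02 m).
It also fails if it takes over 64 s, if anything falls off the work surface, if the arm or the gripper's body presses on something with over 40 N, if the wrist force passes 120 N, or if a joint passes its speed limit or range.

## Working session

There is one attempt and no reset: what is moved stays moved. The work goes in short steps, Python scripts to look and compute and a tool call to move; the robot and the scene stay as the last step left them, time stands still between calls to the robot, and variables do not carry over. Pictures are saved under pics/ and viewed, and the job is handed in when it is done.

Besides the shell and the picture viewer there is one more tool, called after ">>>" as a command line: name --argument value ..., lists and objects as JSON in quotes. arm_command: Moves the arm, as the interface text tells. Its arguments: {"type":"object","properties":{"rows":{"type":"string"},"grip_force":{"type":"number"}},"required":["rows"]}

```bash
mkdir -p pics; ls
python3 - <<'E'
from bench import robot, eyes, finder
import cv2
s=robot.get_state(); print(s)
for n in ("side","top"):
    c=eyes.camera(n); cv2.imwrite(f"pics/{n}0.png",c["frame"][:,:,::-1])
    print(n,c["camera_matrix"],c["k1"],c["position"],c["attitude"])
    for t in ["board","puzzle_box","wedge","wedge_tip","offcut","mallet","try_square"]:
        print(t,[(round(d["confidence"],2),d["uv"],int(d["mask"].sum())) for d in finder.cut_out(n,t)])
E
```

```text
pics
{'time_s': 0.0, 'joints': array([-1.31021147,  0.33390339,  0.03987142,  1.46632051, -0.01338848,
        1.34330437, -0.05848629]), 'joint_vel': array([ 9.60560203e-04,  2.99273900e-04, -4.96792470e-05,  4.04537564e-04,
       -4.46401072e-04, -6.63301553e-04,  1.14533468e-03]), 'joint_efforts': array([ 4.29035899e-04, -6.58542252e+01,  1.36569623e+00, -4.05582011e+01,
        1.66549289e-02,  1.22636158e-02,  1.80375258e-05]), 'tcp_pos': array([0.22871798, 0.60795062, 0.24940198]), 'orientation': array([ 0.69628301, -0.12658039,  0.12645542, -0.69510891]), 'contact_force': array([ 0.13740333,  1.01644919, -0.30459499]), 'wrist_torque': array([0.01871455, 0.00231598, 0.02403485]), 'grip_width': 0.9975513116103658}
side [[530.6902113    0.         322.34372748]
 [  0.         530.6902113  239.31102892]
 [  0.           0.           1.        ]] -0.005257133153693484 [ 0.16894902 -0.9923765   1.14502086] [ 0.36437985 -0.05704219 -0.1586811   0.91585688]
board [(0.93, [354.4, 233.0], 3351)]
puzzle_box [(0.58, [383.7, 221.3], 977)]
wedge [(0.97, [283.3, 177.1], 490), (0.93, [354.2,
[... 415 characters left out ...]
65]
 [  0.         541.87975224 246.71935487]
 [  0.           0.           1.        ]] -0.022212850899495613 [ 0.39211698 -0.01657638  1.61387724] [ 0.02406175 -0.02404462 -0.70499834  0.70839271]
board [(0.74, [292.2, 203.9], 4554)]
puzzle_box [(0.76, [310.9, 179.9], 1168)]
wedge [(0.97, [196.2, 252.9], 521), (0.97, [280.3, 293.5], 460), (0.87, [215.5, 180.1], 560), (0.8, [150.4, 312.7], 478), (0.58, [215.0, 309.4], 416)]
wedge_tip [(0.87, [282.0, 293.0], 455), (0.83, [215.5, 178.0], 479), (0.72, [152.0, 308.0], 392), (0.65, [198.7, 251.9], 503), (0.65, [216.5, 310.3], 479)]
offcut [(0.88, [409.8, 248.9], 584)]
mallet [(0.65, [131.5, 199.5], 1731)]
try_square [(0.75, [476.7, 222.8], 658)]
```

View pics/top0.png

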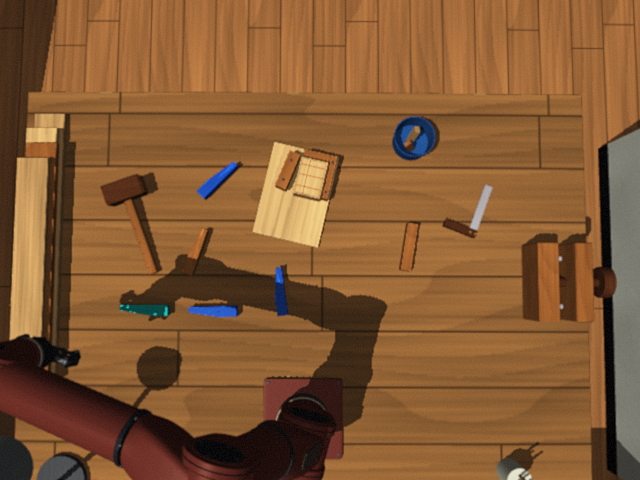

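View pics/side0.png

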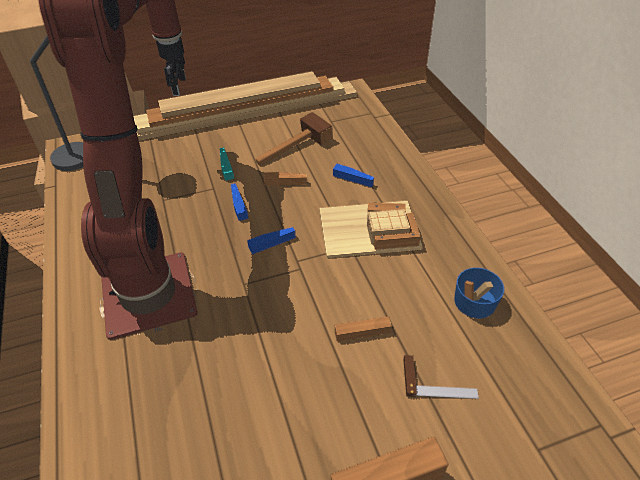

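Run:
```python
import cv2
a=cv2.imread("pics/top0.png")[140:340,110:350]
cv2.imwrite("pics/top0c.png",cv2.resize(a,(720,600),interpolation=cv2.INTER_CUBIC))
a=cv2.imread("pics/side0.png")[140:290,200:440]
cv2.imwrite("pics/side0c.png",cv2.resize(a,(800,500),interpolation=cv2.INTER_CUBIC))
```

```text
(no output)
```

View pics/top0c.png

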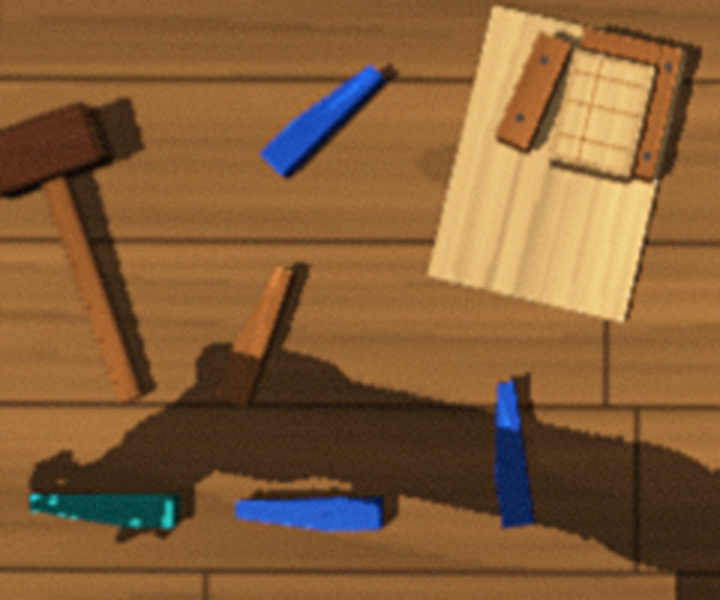

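View pics/side0c.png

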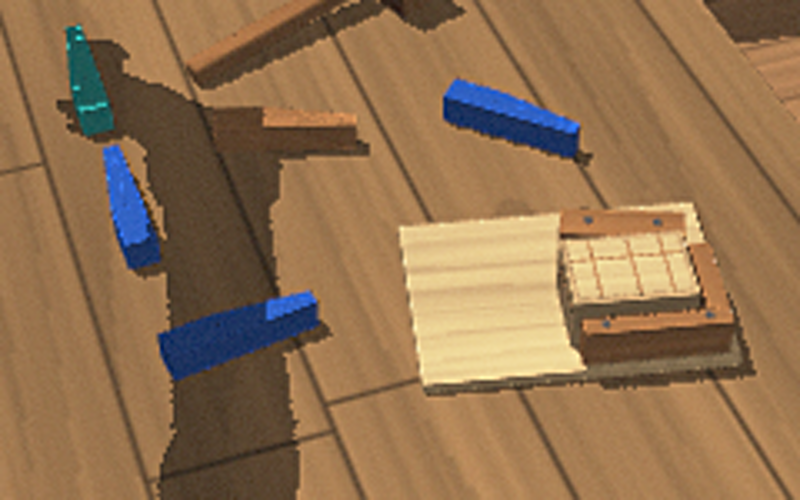

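The candidates for the wedge in the top view are:
- Blue at (216,180), (215,310) and (281,293): look-alikes to leave alone.
- Turquoise at (150,311): also a look-alike.
- Plain wood, tapered, at (200,251): thick end near (192,271), thin end near (205,229). Only this one is wooden and tapered.

The untapered wooden piece at (410,248), on the other side of the board, is the offcut. The enlarged crop confirms this. Next I'll fit the known shapes to the images.

```bash
cat > h.py <<'E'
import numpy as np, cv2
from scipy.spatial.transform import Rotation as R
from scipy.optimize import minimize
def proj(c,P):
    P=np.atleast_2d(P); q=(P-c["position"])@R.from_quat(c["attitude"]).as_matrix()
    s=np.c_[q[:,0]/-q[:,2],-q[:,1]/-q[:,2]]
    s=s*(1+c["k1"]*(s**2).sum(1,keepdims=True))
    K=c["camera_matrix"]; return s@K[:2,:2].T+K[:2,2]
def W(pose,P):
    x,y,a=pose; P=np.atleast_2d(P); c,s=np.cos(a),np.sin(a)
    return np.c_[x+c*P[:,0]-s*P[:,1],y+s*P[:,0]+c*P[:,1],P[:,2]]
def prism(poly,z0,z1): return np.array([[x,y,z] for z in (z0,z1) for x,y in poly],float)
WEDGE=prism([(-.025,-.0155),(-.025,.0155),(.025,.0155),(.115,.0005),(.115,-.0155)],0,.032)
BOX=lambda: prism([(-.055,-.04),(-.055,.04),(.055,.04),(.055,-.04)],0.012,.067)
BED=prism([(-.14,-.1),(-.14,.1),(.14,.1),(.14,-.1)],0,.012)
FENCE=prism([(0,-.075),(.13,-.075)],.012,.052)
def cheek(w): return np.array([[0,w,.052],[.11,w-.11/6,.052]])
def sil(c,P,ss=4):
    p=cv2.convexHull(proj(c,P).astype(np.float32))[:,0]
    m=np.zeros((480*1,640*1),np.float32); 
    lo=np.floor(p.min(0)).astype(int)-2; hi=np.ceil(p.max(0)).astype(int)+3
    w,h=(hi-lo); b=np.zeros((h*8,w*8),np.uint8)
    cv2.fillPoly(b,[np.round(((p-lo+.5)*8-.5)*16).astype(np.int32)],255,shift=4)
    b=cv2.resize(b,(w,h),interpolation=cv2.INTER_AREA)/255.
    m[lo[1]:hi[1],lo[0]:hi[0]]=b; return m
def fit(cs,masks,P,p0):
    def cost(v):
        p=(v[0],v[1],v[2]); t=0
        for c,m in zip(cs,masks):
            s=sil(c,W(p,P)); t+=np.abs(s-m).sum()
        return t
    best=None
    for d in (0,.1,-.1):
        st=np.array([p0[0],p0[1],p0[2]+d]); sim=np.vstack([st]+[st+np.eye(3)[i]*[.008,.008,.08][i] for i in range(3)])
        r=minimize(cost,st,method="Nelder-Mead",options=dict(initial_simplex=sim,xatol=1e-5,fatol=.05))
        if best is None or r.fun<best.fun: best=r
    return best
def unproj(c,uv,z):
    # ground point at height z
    K=c["camera_matrix"]; s=(np.array(uv)-K[:2,2])/K[0,0]; u=s.copy()
    for _ in range(5): u=s/(1+c["k1"]*(u**2).sum())
    d=R.from_quat(c["attitude"]).as_matrix()@np.array([u[0],-u[1],-1]); 
    return c["position"]+d*(z-c["position"][2])/d[2]
def draw(img,c,P,col,k,off,closed=True):
    p=(proj(c,P)-off+.5)*k
    cv2.polylines(img,[np.round(p*8).astype(np.int32)],closed,col,1,cv2.LINE_AA,shift=3)
E
python3 - <<'E'
from bench import robot, eyes, finder
from h import *
import pickle
cs={};M={}
for n in ("side","top"):
    cs[n]=eyes.camera(n)
    for t in ["board","puzzle_box","wedge","offcut"]:
        M[n,t]=finder.cut_out(n,t)
pickle.dump((cs,M),open("d0.pkl","wb"))
for n in cs:
    for t in ["board","puzzle_box","wedge","offcut"]: print(n,t,[(round(d["confidence"],2),np.round(d["uv"]),int(d["mask"].sum())) for d in M[n,t]])
T=cs["top"]
tip=unproj(T,(205,229),.032);th=unproj(T,(192,272),.032);print(tip,th)
def pick(n,t,uv): return min(M[n,t],key=lambda d:np.hypot(*(np.array(d["uv"])-uv)))["mask"].astype(float)
a=np.arctan2(*(tip-th)[[1,0]]); p0=th+ .025*np.array([np.cos(a),np.sin(a),0])
for C in (("top",),("side",),("top","side")):
    r=fit([cs[n] for n in C],[pick(n,"wedge",{"top":(200,251),"side":(290,178)}[n]) for n in C],WEDGE,(p0[0],p0[1],a)); print(C,r.x,r.fun)
    WM=WEDGE*[1,-1,1]
    r=fit([cs[n] for n in C],[pick(n,"wedge",{"top":(200,251),"side":(290,178)}[n]) for n in C],WM,(p0[0],p0[1],a)); print(" mirrored",C,r.x,r.fun)
E
```

```text
side board [(0.56, array([353., 235.]), 3332), (0.5, array([363., 331.]), 946)]
side puzzle_box [(0.58, array([383., 219.]), 988)]
side wedge [(0.95, array([351., 175.]), 467), (0.89, array([269., 239.]), 661), (0.75, array([226., 168.]), 262), (0.62, array([237., 203.]), 342), (0.61, array([282., 180.]), 554)]
side offcut [(0.86, array([365., 327.]), 928)]
top board [(0.88, array([289., 206.]), 4540), (0.54, array([476., 223.]), 630)]
top puzzle_box [(0.7, array([309., 177.]), 1126), (0.62, array([196., 252.]), 508), (0.61, array([408., 250.]), 625)]
top wedge [(0.94, array([149., 313.]), 450), (0.94, array([216., 183.]), 500), (0.8, array([214., 311.]), 480), (0.74, array([280., 293.]), 444), (0.64, array([199., 255.]), 584)]
top offcut [(0.62, array([408., 248.]), 598)]
[0.55057414 0.29072452 0.032     ] [0.42428762 0.32649505 0.032     ]
('top',) [ 0.44369081  0.33648378 -0.32388427] 56.19999938644469
 mirrored ('top',) [ 0.44445686  0.33727642 -0.45092899] 81.3450977448374
('side',) [ 0.4440126   0.33112263 -0.30851755] 36.00000002607703
 mirrored ('side',) [ 0.4434604   0.3311411  -0.42454018] 42.12941176444292
('top', 'side') [ 0.44383988  0.33431227 -0.324232  ] 133.63137208856642
 mirrored ('top', 'side') [ 0.44414583  0.33521257 -0.44457757] 153.57647008262575
```

```bash
cat > ov.py <<'E'
from h import *
def overlay(c,roi,k,fn,items):
    x0,y0,x1,y1=roi; a=c["frame"][y0:y1,x0:x1,::-1].copy()
    a=cv2.resize(a,None,fx=k,fy=k,interpolation=cv2.INTER_CUBIC)
    for P,col,cl in items: draw(a,c,P,col,k,np.array([x0,y0]),cl)
    cv2.imwrite(fn,a)
def items(b,box,w,cw):
    L=[]
    if b is not None:
        L+=[(W(b,BED[4:]),(0,0,255),True),(W(b,FENCE[2:]),(255,0,255),False),(W(b,cheek(cw)),(255,255,0),False)]
        if box is not None:
            q=BOX(); q=W(box,q); L+=[(W(b,q[4:]),(0,255,0),True)]
    if w is not None:
        n=len(WEDGE)//2; L+=[(W(w,WEDGE[n:]),(0,255,0),True),(W(w,WEDGE[:n]),(0,200,255),True)]
    return L
E
python3 - <<'E'
from ov import *
import pickle
from bench import eyes
cs,M=pickle.load(open("d0.pkl","rb"))
T,S=cs["top"],cs["side"]
m=[M[n,"board"][0]["mask"].astype(np.uint8)|M[n,"puzzle_box"][0]["mask"] for n in ("top","side")]
# bed corners
t=[unproj(T,u,.012) for u in [(254,233),(319,247),(275,142)]]
x=(t[2]-t[0]);a=np.arctan2(x[1],x[0]);print(t,np.linalg.norm(x),np.linalg.norm(t[1]-t[0]))
ctr=t[0]+np.array([np.cos(a),np.sin(a),0])*.14-np.array([-np.sin(a),np.cos(a),0])*.1
ctr=t[0]+ (np.array([np.cos(a),np.sin(a),0])*.14)+(np.array([np.sin(a),-np.cos(a),0])*.1)
BODIES=[BED,prism([(0,-.075),(0,-.095),(.13,-.095),(.13,-.075)],.012,.052),prism([(.11,-.095),(.13,-.095),(.13,.004),(.11,.004)],.012,.052),
 np.r_[prism([(.003,.03),(.003,.052),(.108,.035),(.108,.012)],.012,.052)],prism([(0,-.074),(.11,-.074),(.11,.008),(0,.008)],.012,.067)]
def cost(v,use):
    s=0
    for i,c in enumerate((T,S)):
        if i in use:
            u=np.max([sil(c,W(v,B)) for B in BODIES],0); s+=np.abs(u-m[i]).sum()
    return s
for use in ((0,),(1,),(0,1)):
    st=np.array([ctr[0],ctr[1],a]);sim=np.vstack([st]+[st+np.eye(3)[i]*[.006,.006,.05][i] for i in range(3)])
    r=minimize(cost,st,args=(use,),method="Nelder-Mead",options=dict(initial_simplex=sim,xatol=1e-5,fatol=.1));print(use,r.x,r.fun)
b=r.x
overlay(T,(240,130,350,255),6,"pics/ovT.png",items(b,(.052,-.032,0),None,.03))
overlay(S,(315,195,430,265),6,"pics/ovS.png",items(b,(.052,-.032,0),None,.03))
w=(.4438,.3343,-.324)
overlay(T,(170,210,230,290),7,"pics/ovTw.png",items(None,None,w,0))
overlay(S,(250,160,330,200),8,"pics/ovSw.png",items(None,None,w,0))
E
```

```text
[array([0.54131802, 0.14874119, 0.012     ]), array([ 0.50058777, -0.04437397,  0.012     ]), array([0.81622993, 0.08897459, 0.012     ])] 0.28133362336347784 0.19736366715882694
(0,) [ 0.6605233   0.02618713 -0.23006956] 656.3137817382812
(1,) [ 0.66151628  0.02139872 -0.23798224] 485.0274658203125
(0, 1) [ 0.66094924  0.02461352 -0.23369859] 1279.431396484375
```

View pics/ovT.png

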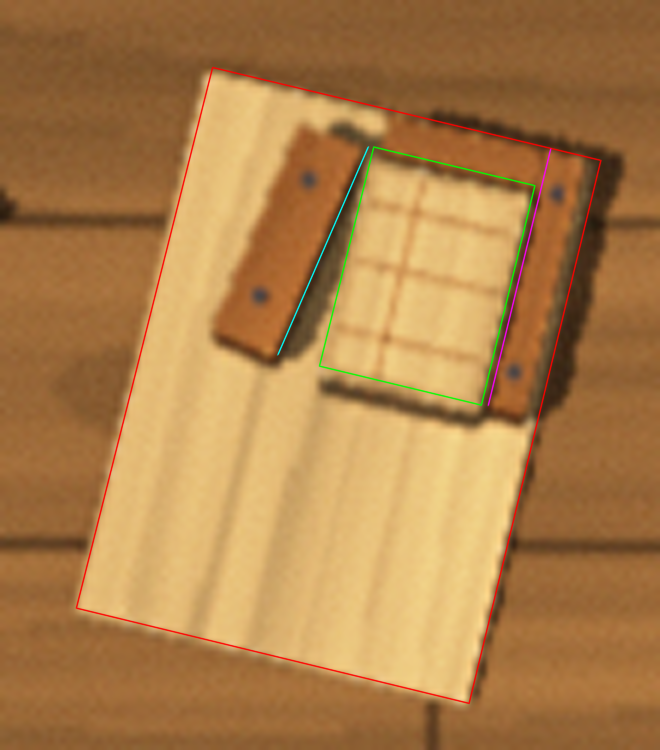

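View pics/ovS.png

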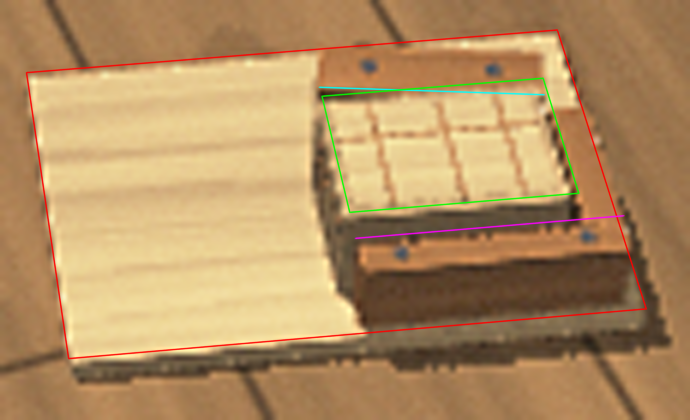

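View pics/ovTw.png

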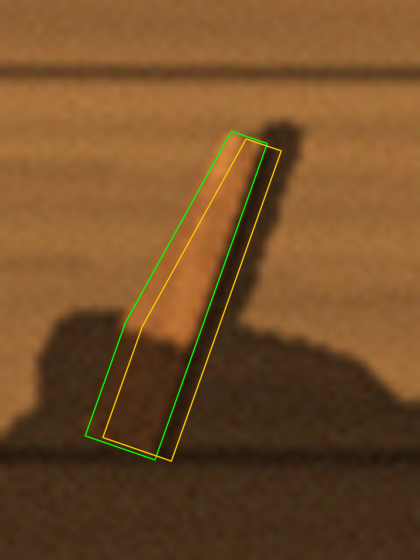

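View pics/ovSw.png

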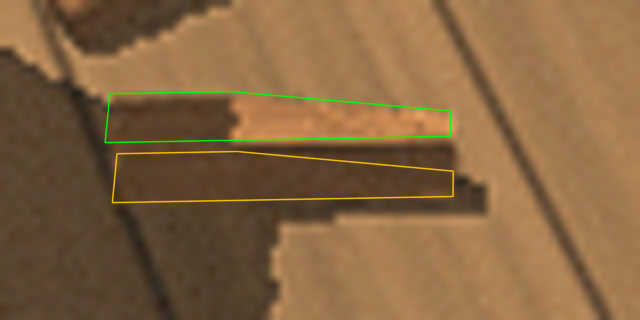

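```bash
cat > edge.py <<'E'
from h import *
from scipy.ndimage import map_coordinates, gaussian_filter
from scipy.optimize import least_squares
def offsets(c,A,B,rng=3.0,n=40,img=None):
    """signed edge offset (px, along left normal) per sample on projected 3D segment A-B"""
    if img is None: img=c["frame"].astype(float)
    t=np.linspace(.06,.94,n)[:,None]; P=proj(c,A+(B-A)*t)
    d=P[-1]-P[0]; d/=np.linalg.norm(d); nrm=np.array([-d[1],d[0]])
    o=np.arange(-rng-1,rng+1.01,.1)
    X=P[:,None,:]+o[None,:,None]*nrm
    g=0
    for k in range(3):
        f=gaussian_filter(img[:,:,k],.6)
        v=map_coordinates(f,[X[...,1],X[...,0]],order=1)
        g=g+np.gradient(v,axis=1)**2
    g=g[:,10:-10]; o=o[10:-10]; g=gaussian_filter(g,(1.5,2))
    i=g.argmax(1); return o[i],g.max(1)
def seg_off(c,A,B,**k):
    o,g=offsets(c,A,B,**k); return np.median(o),np.percentile(o,75)-np.percentile(o,25)
def lines(b,cw,box):
    L={}
    z=.012
    q=lambda *p: W(b,np.array(p,float))
    L["bed-x"]=q([-.14,.1,z],[-.14,-.1,z]); L["bed+y"]=q([-.14,.1,z],[.14,.1,z]); L["bed-y"]=q([-.14,-.1,z],[-.01,-.1,z]);L["bed+x"]=q([.14,.1,z],[.14,.01,z])
    L["fence"]=q([.0,-.075,.052],[.13,-.075,.052])
    L["cheek"]=q([.0,cw,.052],[.1,cw-.1/6,.052])
    B=W(box,BOX()[4:]); B=W(b,B)
    L["box-x"]=B[[0,1]];L["box+y"]=B[[1,2]];L["box+x"]=B[[2,3]];L["box-y"]=B[[3,0]]
    return L
E
python3 - <<'E'
from edge import *
from ov import *
import pickle
cs,M=pickle.load(open("d0.pkl","rb"))
for n,b in (("top",(.6605,.0262,-.23)),("side",(.6615,.0214,-.238))):
    c=cs[n]; names={"top":["bed-x","bed+y","bed-y","bed+x","fence","cheek","box-x","box+y","box-y"],"side":["bed-x","bed+y","bed-y","cheek","box-x","box+y","box-y","box+x"]}[n]
    v=np.array([*b,.030,.050,-.033,0.]); rng=3
    for it in range(8):
        def L(v): return lines(v[:3],v[3],v[4:])
        base=L(v); r=[];J=[]
        def pt(P): 
            p=proj(c,P); return p
        for k in names:
            if n=="top" and k=="fence": continue
            o,g=offsets(c,*base[k],rng=rng)
            t=np.linspace(.06,.94,40)[:,None]
            def pts(vv): A,B=L(vv)[k]; return proj(c,A+(B-A)*t)
            p0=pts(v);d=p0[-1]-p0[0];d/=np.linalg.norm(d);nr=np.array([-d[1],d[0]])
            Jk=np.array([((pts(v+1e-4*np.eye(7)[i])-p0)@nr)/1e-4 for i in range(7)]).T
            w=1/(1+((o-np.median(o))/.4)**2)
            r.append(o*w);J.append(Jk*w[:,None])
        r=np.concatenate(r);J=np.vstack(J)
        v=v+np.linalg.lstsq(np.vstack([J,np.diag([0,0,0,0,0,0,3.])]),np.r_[r,np.zeros(7)],rcond=None)[0]
        rng=max(1.5,rng*.85)
    print(n,np.round(v,4))
    for k in names: print("  ",k,np.round(seg_off(c,*L(v)[k],rng=2),2))
    overlay(c,{"top":(240,130,350,255),"side":(315,195,430,265)}[n],6,f"pics/ed_{n}.png",items(v[:3],v[4:],None,v[3]))
E
```

```text
top [ 6.596e-01  2.630e-02 -2.286e-01  3.070e-02  4.060e-02 -3.290e-02
 -2.000e-04]
   bed-x [-0.1  0.1]
   bed+y [0.1 0.1]
   bed-y [-0.1  0.1]
   bed+x [0.1  0.03]
   fence [-0.8  0.1]
   cheek [0. 0.]
   box-x [0.  0.2]
   box+y [-0.1  1.1]
   box-y [0.   0.03]
side [ 0.6607  0.0211 -0.2311  0.029   0.0475 -0.0338  0.0024]
   bed-x [0.   0.03]
   bed+y [0.1 0.2]
   bed-y [-0.1  0.3]
   cheek [0.   2.43]
   box-x [0.1  1.65]
   box+y [0.15 0.3 ]
   box-y [0.2  0.33]
   box+x [0.2 0.2]
```

View pics/ed_top.png

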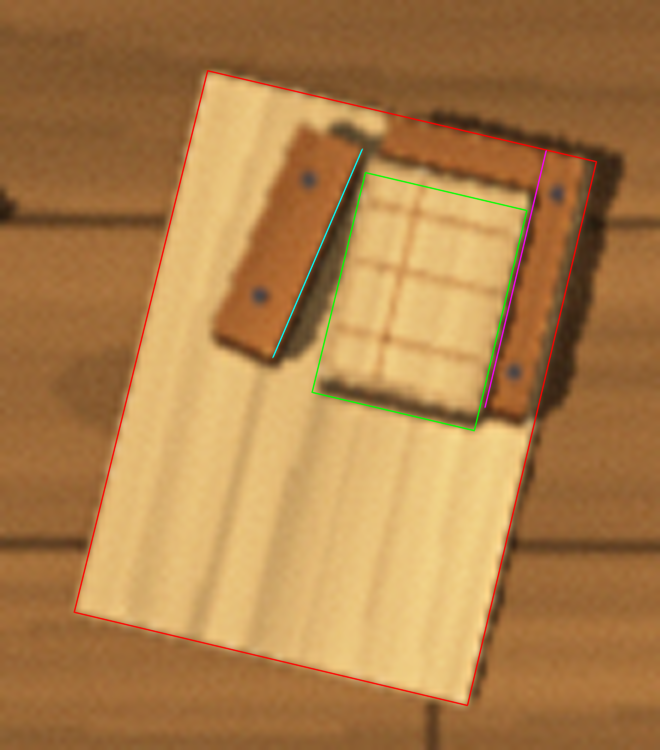

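View pics/ed_side.png

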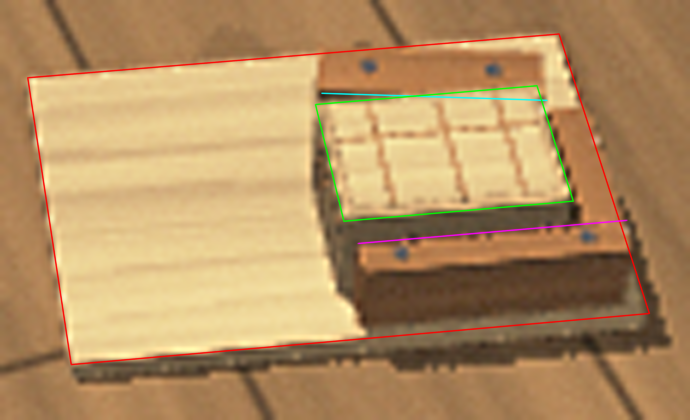

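```bash
cat > mv.py <<'E'
from h import *
from bench import robot
def tgt_rot(yaw):
    # tool y down, tool z along object y (jaw across y)
    z=np.array([-np.sin(yaw),np.cos(yaw),0]); y=np.array([0,0,-1.]); return np.c_[np.cross(y,z),y,z]
def rel(pos,yaw=None,flip=False):
    s=robot.get_state(); R0=R.from_quat(s["orientation"]).as_matrix()
    p=R0.T@(np.array(pos)-s["tcp_pos"])*100
    if yaw is None: return p,None
    Rt=tgt_rot(yaw+(np.pi if flip else 0)); return p,R.from_matrix(R0.T@Rt).as_rotvec()
E
python3 - <<'E'
from mv import *
s=robot.get_state();print(np.round(R.from_quat(s["orientation"]).as_matrix(),3))
for f in (False,True): print([None if q is None else np.round(q,3) for q in rel((.444,.334,.10),-.322,f)])
E
```

```text
[[ 0.936 -0.     0.352]
 [-0.352 -0.     0.936]
 [-0.    -1.    -0.   ]]
[array([ 29.798,  15.03 , -18.101]), array([ 0.   , -0.038, -0.   ])]
[array([ 29.798,  15.03 , -18.101]), array([0.   , 3.104, 0.   ])]
```

>>> arm_command --rows "5 0 -3 0 0 0 -1;10 0 -6 0 0 0 -1;15 0 -9 0 0 0 -1;20 0 -12 0 -0.02 0 -1;25 0 -15.2 0 -0.038 0 -1;29.8 2 -18.1 0 -0.038 0 -1;29.8 7 -18.1 0 -0.038 0 -1;29.8 12 -18.1 0 -0.038 0 -1;29.8 12 -18.1 0 -0.038 0 -1" --grip_force 40

```text
time_s: 2.42
tcp_pos: [0.4421, 0.3323, 0.1273]
orientation: [0.7, -0.115, 0.112, -0.696]
contact_force: [-0.5, -0.6, 1.1]
grip_width: 0.997
```

Run:
```python
from mv import *
from ov import *
from bench import eyes,finder
print(robot.get_state()["tcp_pos"],rel((.444,.334,.022),-.322))
c=eyes.camera("top"); S=eyes.camera("side")
overlay(c,(150,190,270,310),5,"pics/t1.png",[]); overlay(S,(230,120,350,220),6,"pics/s1.png",items(None,None,(.4435,.331,-.315),0))
```

```text
[0.44213021 0.33225925 0.12728342] (array([ 0.15475822, 10.52632749,  0.28936802]), array([ 6.18109229e-03,  2.56511134e-05, -3.08445527e-03]))
```

View pics/t1.png

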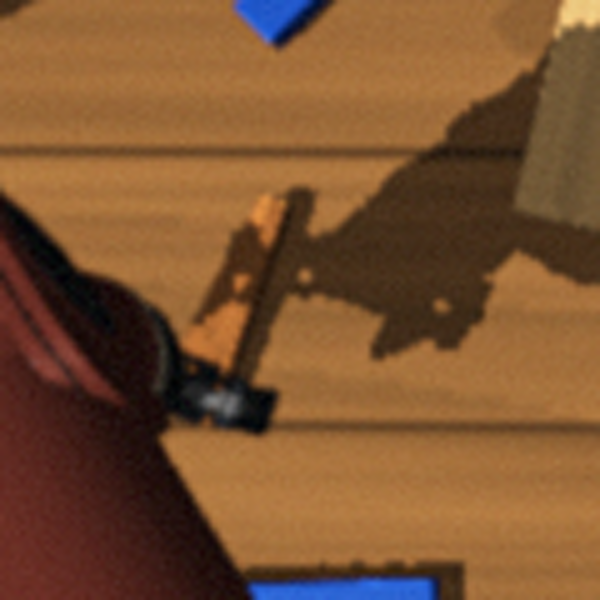

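View pics/s1.png

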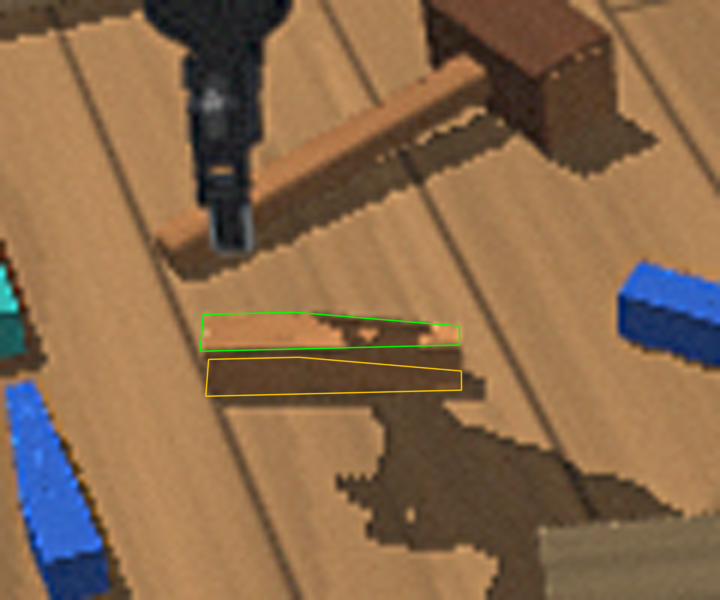

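The top view shows the gripper over the wedge's tail, near (195,262). In the side view the fitted outline sits on the wooden wedge at about (287,177), so I'll descend and grip.

>>> arm_command --rows "0.2 4 0.3 0.006 0 -0.003 -1;0.2 8 0.3 0.006 0 -0.003 -1;0.2 10 0.3 0.006 0 -0.003 -1;0.2 10.5 0.3 0.006 0 -0.003 -1;0.2 10.5 0.3 0.006 0 -0.003 -1;0.2 10.5 0.3 0.006 0 -0.003 1;0.2 10.5 0.3 0.006 0 -0.003 1;0.2 10.5 0.3 0.006 0 -0.003 1;0.2 10.5 0.3 0.006 0 -0.003 1;0.2 10.5 0.3 0.006 0 -0.003 1;0.2 10.5 0.3 0.006 0 -0.003 1;0.2 10.5 0.3 0.006 0 -0.003 1" --grip_force 40

```text
time_s: 4.03
tcp_pos: [0.4477, 0.3369, 0.0273]
orientation: [-0.696, 0.112, -0.115, 0.7]
contact_force: [-1.5, -0.9, 5.9]
grip_width: 0.352
```

>>> arm_command --rows "0 -2 0 0 0 0 1;0 -5 0 0 0 0 1;0 -9 0 0 0 0 1;0 -9 0 0 0 0 1;0 -9 0 0 0 0 1"

```text
time_s: 4.65
tcp_pos: [0.4468, 0.3362, 0.1166]
orientation: [-0.696, 0.112, -0.115, 0.7]
contact_force: [-0.2, 0.4, -0.9]
grip_width: 0.356
```

Run:
```python
from mv import *
from ov import *
from bench import eyes,finder
s=robot.get_state();print(s["tcp_pos"],np.round(R.from_quat(s["orientation"]).as_matrix(),3),s["contact_force"],s["grip_width"])
S=eyes.camera("side");c=eyes.camera("top")
overlay(c,(150,190,270,310),5,"pics/t2.png",[]); overlay(S,(230,120,350,220),6,"pics/s2.png",[])
```

```text
[0.44676613 0.33621851 0.1166428 ] [[ 0.949  0.005  0.316]
 [-0.316  0.005  0.949]
 [ 0.003 -1.     0.007]] [-0.17818055  0.35405924 -0.86639626] 0.35642190598365175
```

View pics/s2.png

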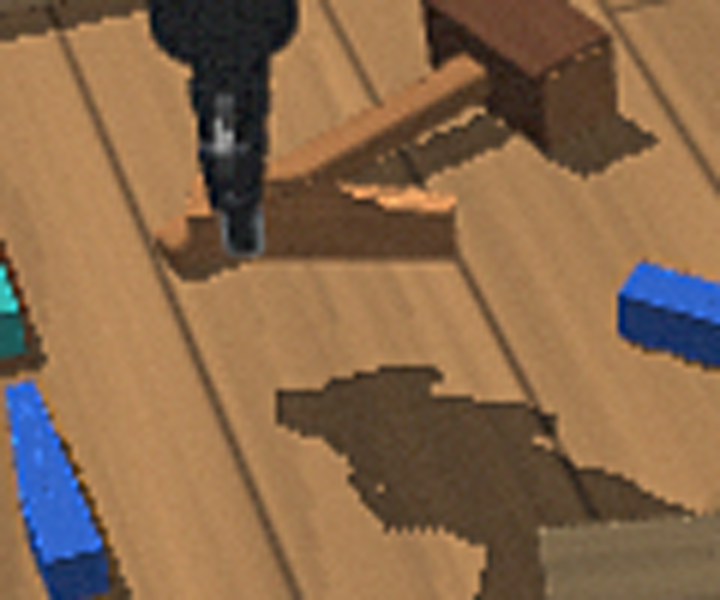

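View pics/t2.png

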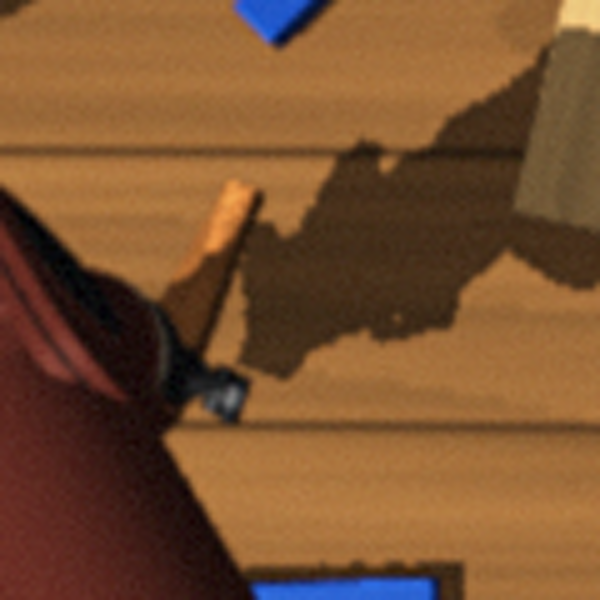

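Run:
```python
from mv import *
b=(.660,.0237,-.230)
for x in (-.145,-.100):
    p=W(b,[[x+.003,.0245,0]])[0]; p[2]=.10; print(p,[np.round(q,3) for q in rel(p,b[2])])
```

```text
[0.52732482 0.07992764 0.1       ] [array([ 15.762,   1.522, -21.734]), array([-0.005, -0.092,  0.003])]
[0.57113981 0.06966865 0.1       ] [array([ 20.243,   1.536, -21.323]), array([-0.005, -0.092,  0.003])]
```

>>> arm_command --rows "3 0 -4 0 0 0 1;6 0 -8 0 -0.02 0 1;9 0 -12 0 -0.05 0 1;12 0 -16 -0.005 -0.09 0.003 1;14.5 1 -20 -0.005 -0.092 0.003 1;15.8 1.5 -21.7 -0.005 -0.092 0.003 1;15.8 1.5 -21.7 -0.005 -0.092 0.003 1;15.8 1.5 -21.7 -0.005 -0.092 0.003 1;15.8 1.5 -21.7 -0.005 -0.092 0.003 1"

```text
time_s: 5.88
tcp_pos: [0.5275, 0.0815, 0.1001]
orientation: [-0.702, 0.08, -0.08, 0.703]
contact_force: [-0.3, 0.9, -0.7]
grip_width: 0.355
```

Run:
```python
from mv import *
from ov import *
from edge import *
from bench import eyes,finder
import pickle
s=robot.get_state();Rm=R.from_quat(s["orientation"]).as_matrix();print(s["tcp_pos"],np.round(Rm,3),s["contact_force"])
S=eyes.camera("side");T=eyes.camera("top");pickle.dump((T,S,s),open("d3.pkl","wb"))
# wedge pose predicted from TCP
yaw=np.arctan2(Rm[1,0],Rm[0,0]); o=s["tcp_pos"]-np.array([np.cos(yaw),np.sin(yaw),0])*.003; h=s["tcp_pos"][2]-.0273
print(o,yaw,h)
n=5; PW=WEDGE+[0,0,h]; w=W((o[0],o[1],yaw),PW)
for c,r,f,b,k in ((T,(230,130,350,280),"t3",(.6596,.0263,-.2286),4),(S,(260,160,420,270),"s3",(.6607,.0211,-.2311),5)):
    overlay(c,r,k,f"pics/{f}.png",items(b,None,None,.03)+[(w[n:],(0,255,0),True),(w[:n],(0,200,255),True)])
```

```text
[0.52752899 0.08146389 0.10013472] [[ 0.974 -0.     0.226]
 [-0.226  0.     0.974]
 [-0.    -1.     0.   ]] [-0.27122052  0.91250862 -0.69701824]
[0.52460643 0.08214111 0.10013472] -0.22770315324428292 0.07283471641010371
```

View pics/t3.png

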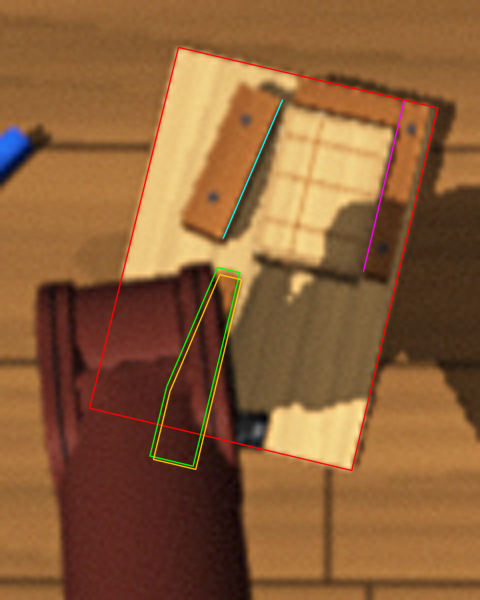

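View pics/s3.png

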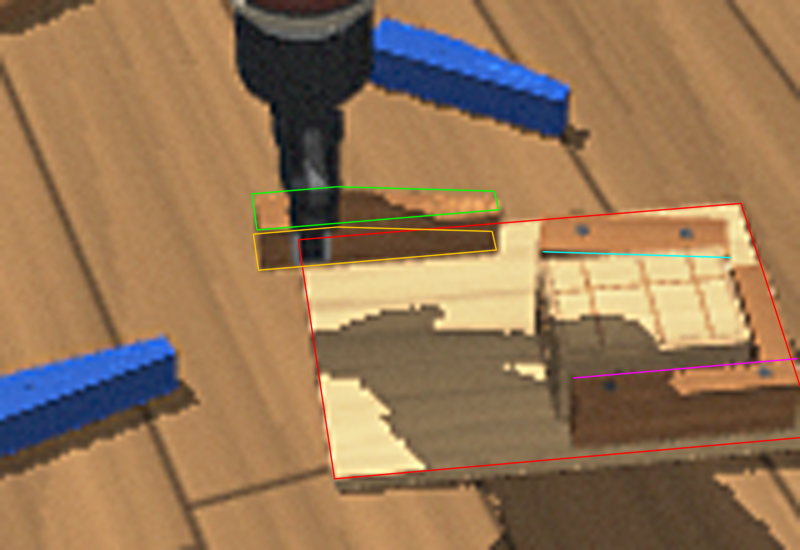

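Run:
```python
from ov import *
from edge import *
import pickle
T,S,s=pickle.load(open("d3.pkl","rb"))
Rm=R.from_quat(s["orientation"]).as_matrix();yaw=np.arctan2(Rm[1,0],Rm[0,0]);tcp=s["tcp_pos"];h=tcp[2]-.0273
def seg(v,k):
    dx,dy,da=v; c0=np.array([np.cos(yaw),np.sin(yaw)]);n0=np.array([-c0[1],c0[0]])
    o=tcp[:2]-c0*.003+c0*dx+n0*dy
    P={"Ttip":[[.115,.0005,.032],[.115,-.0155,.032]],"Tstr":[[.055,-.0155,.032],[.115,-.0155,.032]],"Tslo":[[.08,.006,.032],[.115,.0005,.032]],
       "Sbot":[[.03,-.0155,.0],[.115,-.0155,.0]],"Stip":[[.115,-.0155,0],[.115,-.0155,.032]],"Stop":[[.06,-.0155,.032],[.115,-.0155,.032]],"Sslo":[[.04,.0155-.015/6,.032],[.115,.0005,.032]]}[k]
    return W((o[0],o[1],yaw+da),np.array(P)+[0,0,h])
for c,ks in ((T,["Ttip","Tstr"]),(S,["Sbot","Stip"])):
    v=np.zeros(3)
    for it in range(6):
        r=[];J=[]
        for k in ks:
            A,B=seg(v,k);o,g=offsets(c,A,B,rng=2.5)
            t=np.linspace(.06,.94,40)[:,None]
            pts=lambda vv:(lambda AB:proj(c,AB[0]+(AB[1]-AB[0])*t))(seg(vv,k))
            p0=pts(v);d=p0[-1]-p0[0];d/=np.linalg.norm(d);nr=np.array([-d[1],d[0]])
            Jk=np.array([((pts(v+1e-4*np.eye(3)[i])-p0)@nr)/1e-4 for i in range(3)]).T
            w=1/(1+((o-np.median(o))/.4)**2);r.append(o*w);J.append(Jk*w[:,None])
        v=v+np.linalg.lstsq(np.vstack([np.vstack(J),[[0,0,20.]]]),np.r_[np.concatenate(r),0],rcond=None)[0]
    print(ks,"wedge offset vs prediction mm,rad",np.round(v*[1e3,1e3,1],3),[np.round(seg_off(c,*seg(v,k),rng=2),2) for k in seg and ks])
    n=5
    c0=np.array([np.cos(yaw),np.sin(yaw)]);n0=np.array([-c0[1],c0[0]]);o=tcp[:2]-c0*.003+c0*v[0]+n0*v[1]
    w=W((o[0],o[1],yaw+v[2]),WEDGE+[0,0,h])
    top=c is T
    overlay(c,(270,180,310,260) if top else (300,190,370,230),9,f"pics/{'t' if top else 's'}4.png",[(w[n:],(0,255,0),True),(w[:n],(0,200,255),True)])
    b=(.6596,.0263,-.2286) if top else (.6607,.0211,-.2311)
    tip=W((o[0],o[1],yaw+v[2]),[[.115,-.0075,0]])[0]; d=tip[:2]-b[:2];ca,sa=np.cos(b[2]),np.sin(b[2])
    print("tip in board",d[0]*ca+d[1]*sa,-d[0]*sa+d[1]*ca, "ang",yaw+v[2]-b[2])
```

```text
['Ttip', 'Tstr'] wedge offset vs prediction mm,rad [-2.297 -4.151 -0.048] [array([0.  , 0.33]), array([-0.1,  2.1])]
tip in board -0.03190493222817809 0.006786266158897708 ang -0.04667706676239894
['Sbot', 'Stip'] wedge offset vs prediction mm,rad [ 1.26  -3.158 -0.005] [array([0. , 0.3]), array([0. , 0.2])]
tip in board -0.030199023528599437 0.01740440440384694 ang -0.0016360690931103705
```

View pics/t4.png

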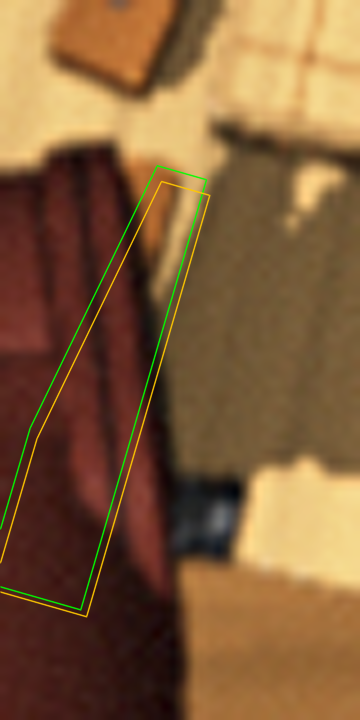

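View pics/s4.png

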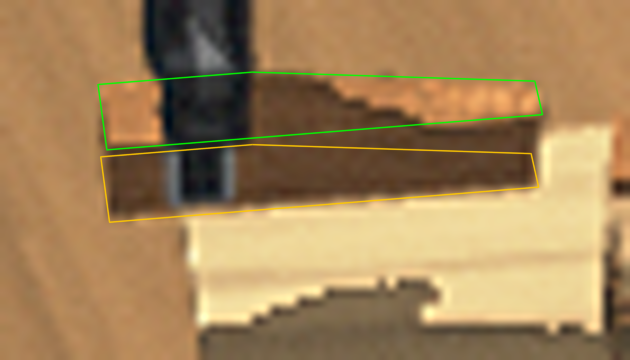

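>>> arm_command --rows "0 1.5 -0.1 0 0 0 1;0 3.5 -0.1 0 0 0 1;0 5 -0.1 0 0 0 1;0 5.8 -0.1 0 0 0 1;0 5.8 -0.1 0 0 0 1;0.5 5.8 -0.1 0 0 0 1;1.2 5.8 -0.1 0 0 0 1;1.2 5.8 -0.1 0 0 0 1;1.2 5.8 -0.1 0 0 0 1"

```text
time_s: 7.1
tcp_pos: [0.5391, 0.0775, 0.0423]
orientation: [-0.702, 0.081, -0.081, 0.703]
contact_force: [0.0, -0.1, -1.2]
grip_width: 0.357
```

```bash
cat > look.py <<'E'
from mv import *
from ov import *
from bench import eyes,finder
import sys
tag,dx=sys.argv[1],float(sys.argv[2])
s=robot.get_state();Rm=R.from_quat(s["orientation"]).as_matrix();print(s["tcp_pos"],np.round(Rm,3).tolist(),s["contact_force"])
S=eyes.camera("side");T=eyes.camera("top")
yaw=np.arctan2(Rm[1,0],Rm[0,0]); h=s["tcp_pos"][2]-.0273
for c,r,b,dy,k in ((T,(265,165,345,265),(.6596,.0263,-.2286),.0026,6),(S,(300,185,430,265),(.6607,.0211,-.2311),-.0026,6)):
    o=s["tcp_pos"]-np.array([np.cos(yaw),np.sin(yaw),0])*dx+[0,dy,0]; w=W((o[0],o[1],yaw),WEDGE+[0,0,h]); n=5
    overlay(c,r,k,f"pics/{'t' if c is T else 's'}{tag}.png",items(b,None,None,.03)[1:]+[(w[n:],(0,255,0),True),(w[:n],(0,200,255),True)])
    tip=W((o[0],o[1],yaw),[[.115,-.0075,0]])[0]; d=tip[:2]-b[:2];ca,sa=np.cos(b[2]),np.sin(b[2])
    print("tip in board",d[0]*ca+d[1]*sa,-d[0]*sa+d[1]*ca,"under z",h,"ang",yaw-b[2])
E
python3 look.py 5 .002
```

```text
[0.53914277 0.07746103 0.04233306] [[0.974, 0.0, 0.226], [-0.226, 0.0, 0.974], [-0.0, -1.0, 0.0]] [ 0.03336383 -0.13677091 -1.21968676]
tip in board -0.01650378333200366 0.017606118702286736 under z 0.015033057717425486 ang 0.0003630201169795011
tip in board -0.017618503542397208 0.01731285100757297 under z 0.015033057717425486 ang 0.0028630201169795033
```

View pics/t5.png

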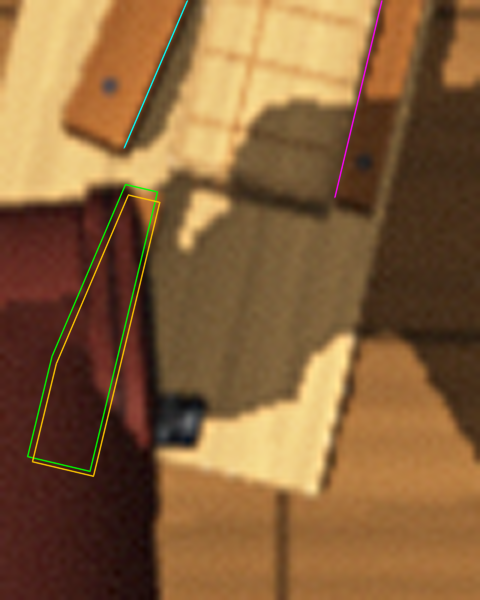

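View pics/s5.png

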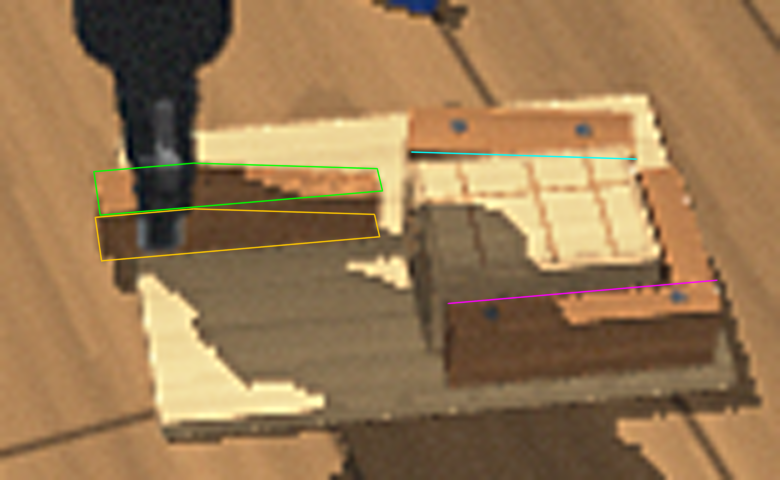

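Both overlays match the wedge: its tip is about 17 mm short of the gap at board y ≈ 17.5 mm, in line with the opening. I'll slide it in, lower it and release.

>>> arm_command --rows "1 0 0 0 0 0 1;2 0 0 0 0 0 1;3 0 -0.05 0 0 0 1;3.3 0 -0.05 0 0 0 1;3.3 0 -0.05 0 0 0 1;3.3 0.2 -0.05 0 0 0 1;3.3 0.2 -0.05 0 0 0 1"

```text
time_s: 8.07
tcp_pos: [0.5706, 0.0696, 0.0401]
orientation: [-0.702, 0.081, -0.08, 0.703]
contact_force: [0.5, -0.6, -1.0]
grip_width: 0.355
```

```bash
python3 look.py 6 .002
```

```text
[0.57060592 0.06957322 0.04005403] [[0.974, -0.001, 0.226], [-0.226, 0.0, 0.974], [-0.001, -1.0, 0.0]] [ 0.51871933 -0.61169095 -0.96433022]
tip in board 0.015930295954603185 0.01708340644184763 under z 0.012754025237089742 ang 0.0006275457557956832
tip in board 0.014816781167054526 0.016871225494361625 under z 0.012754025237089742 ang 0.0031275457557956854
```

View pics/t6.png

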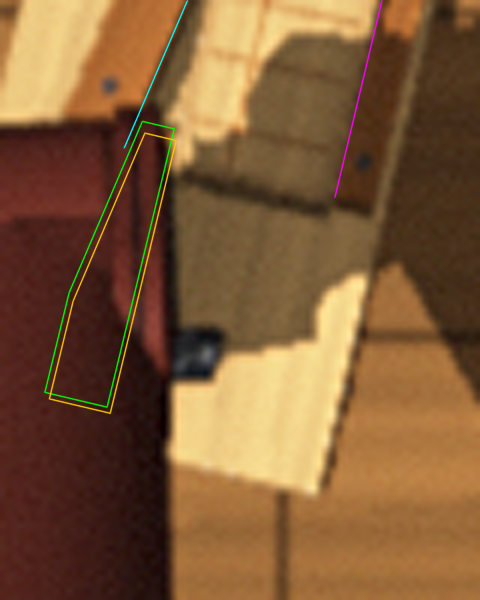

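View pics/s6.png

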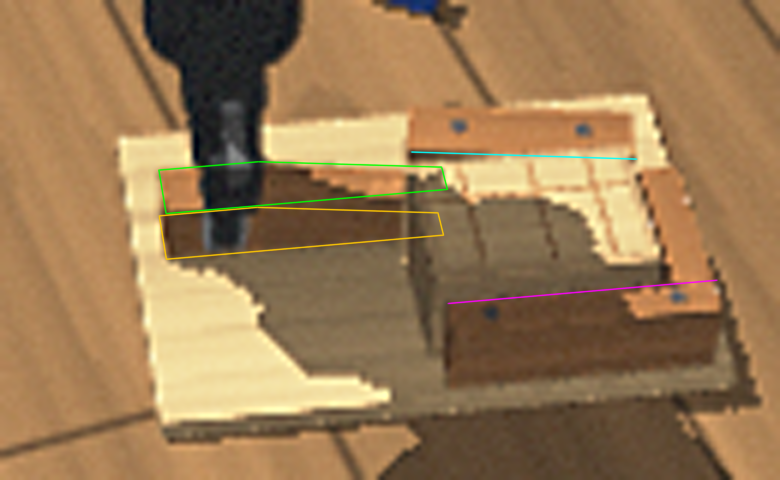

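The wedge tip has gone behind the front corner of the box, and the contact force is negligible. I'll release now and draw the hand straight up.

>>> arm_command --rows "0 0.05 0 0 0 0 -1;0 0.05 0 0 0 0 -1;0 0.05 0 0 0 0 -1;0 0.05 0 0 0 0 -1;0 0 0 0 0 0 -1;0 -1.5 0 0 0 0 -1;0 -4.5 0 0 0 0 -1;0 -9 0 0 0 0 -1;-4 -12 0 0 0 0 -1;-9 -12 0 0 0 0 -1;-13 -12 0 0 0 0 -1;-13 -12 0 0 0 0 1;-13 -12 0 0 0 0 1;-13 -12 0 0 0 0 1"

```text
time_s: 9.93
tcp_pos: [0.4452, 0.0986, 0.1607]
orientation: [-0.702, 0.081, -0.081, 0.703]
contact_force: [0.0, 0.3, -1.0]
grip_width: 0.375
```

Run:
```python
from mv import *
from ov import *
from bench import eyes,finder
import pickle
s=robot.get_state();print(s["tcp_pos"],s["contact_force"],s["grip_width"],s["joints"])
S=eyes.camera("side");T=eyes.camera("top")
pickle.dump((T,S,s),open("d7.pkl","wb"))
overlay(T,(225,130,350,255),5,"pics/t7.png",[]);overlay(S,(290,170,430,270),5,"pics/s7.png",[])
```

```text
[0.44519469 0.0985877  0.16066521] [ 0.03226528  0.34934069 -1.02617162] 0.37515930181147417 [-6.59089691e-01 -3.18032144e-03  3.45926487e-01  2.04723152e+00
  1.01108799e-03  1.09682793e+00  1.02817320e+00]
```

View pics/t7.png

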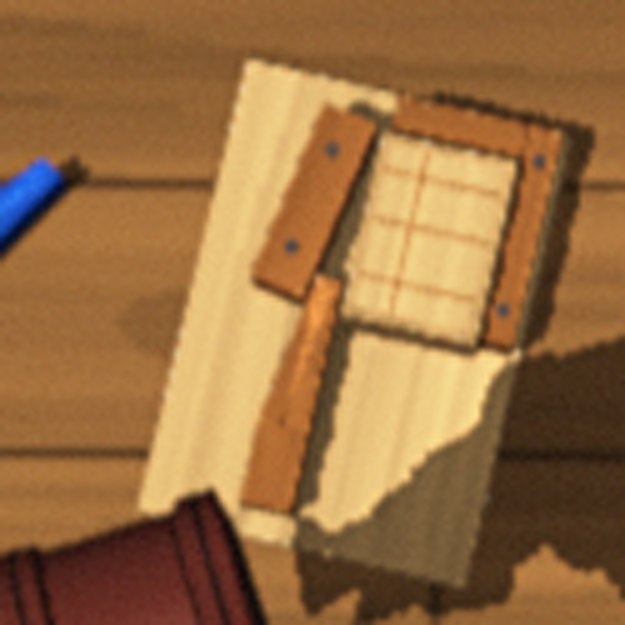

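View pics/s7.png

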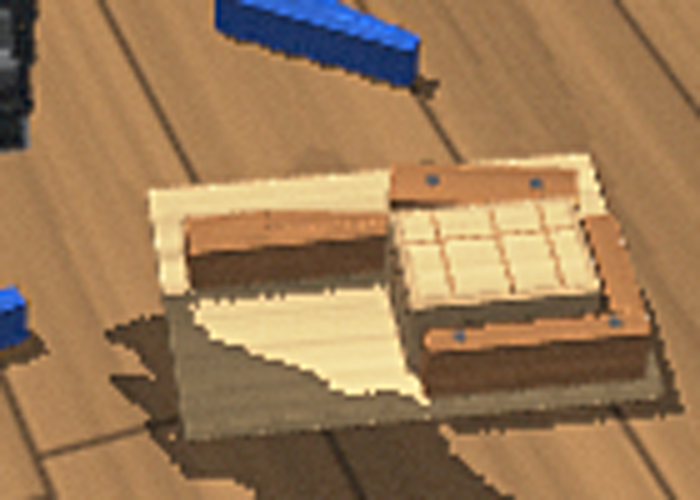

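The wedge is let go, straight, with its thin end in the gap at top (290,187) and clear of the box. Next I'll bring the shut fingers behind the thick end.

Run:
```python
from mv import *
b=(.660,.0237,-.230)
for x,z in ((-.155,.09),(-.155,.036)):
    p=W(b,[[x,.0235,0]])[0]; p[2]=z; print(p,[np.round(q,3) for q in rel(p,b[2])])
```

```text
[0.51443918 0.08191768 0.09      ] [array([ 7.158,  7.025, -0.045]), array([ 0.   ,  0.001, -0.   ])]
[0.51443918 0.08191768 0.036     ] [array([ 7.16 , 12.425, -0.044]), array([ 0.   ,  0.001, -0.   ])]
```

>>> arm_command --rows "3.5 2 0 0 0 0 1;7.1 4 0 0 0 0 1;7.1 7 0 0 0 0 1;7.1 10 0 0 0 0 1;7.1 12 0 0 0 0 1;7.1 12.4 0 0 0 0 1;7.1 12.4 0 0 0 0 1;7.1 12.4 0 0 0 0 1"

```text
time_s: 11.02
tcp_pos: [0.5147, 0.0826, 0.0372]
orientation: [-0.702, 0.08, -0.081, 0.703]
contact_force: [0.2, 0.1, -0.7]
grip_width: 0.002
```

```bash
cat > look2.py <<'E'
from mv import *
from ov import *
from bench import eyes,finder
import sys,pickle
tag=sys.argv[1]
s=robot.get_state();Rm=R.from_quat(s["orientation"]).as_matrix();print(s["tcp_pos"],Rm.T@s["contact_force"],s["grip_width"])
S=eyes.camera("side");T=eyes.camera("top");pickle.dump((T,S,s),open(f"d{tag}.pkl","wb"))
overlay(T,(225,130,350,255),5,f"pics/t{tag}.png",[]);overlay(S,(290,170,430,270),5,f"pics/s{tag}.png",[])
E
python3 look2.py 8
```

```text
[0.51474091 0.08257006 0.03719123] [0.16983734 0.67157058 0.1615057 ] 0.0017605571261327222
```

View pics/s8.png

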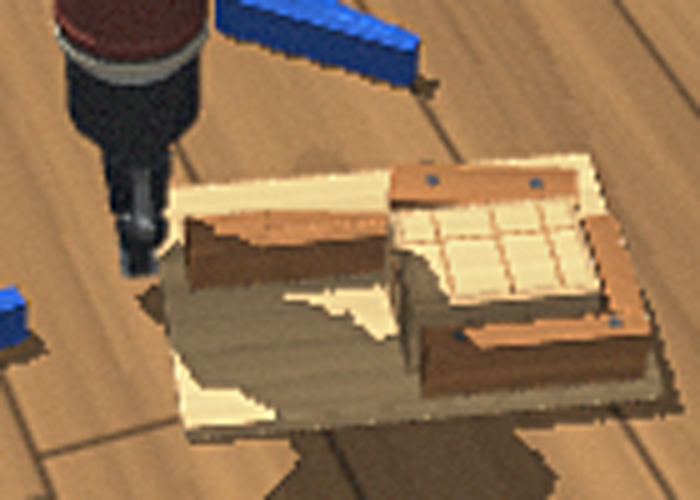

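>>> arm_command --rows "0.7 0 0 0 0 0 1;1.4 0 0 0 0 0 1;1.8 0 0 0 0 0 1;2.2 0 0 0 0 0 1;2.6 0 0 0 0 0 1;3.0 0 0 0 0 0 1;3.4 0 0 0 0 0 1;3.8 0 0 0 0 0 1;4.2 0 0 0 0 0 1;4.5 0 0 0 0 0 1;4.5 0 0 0 0 0 1"

```text
time_s: 12.5
tcp_pos: [0.5586, 0.0723, 0.0372]
orientation: [-0.702, 0.08, -0.081, 0.703]
contact_force: [0.1, -0.3, -0.3]
grip_width: 0.0
```

```bash
python3 look2.py 9
```

```text
[0.55863364 0.07229939 0.03715487] [ 0.20177663  0.2549104  -0.21786136] 0.000440836575986808
```

View pics/s9.png

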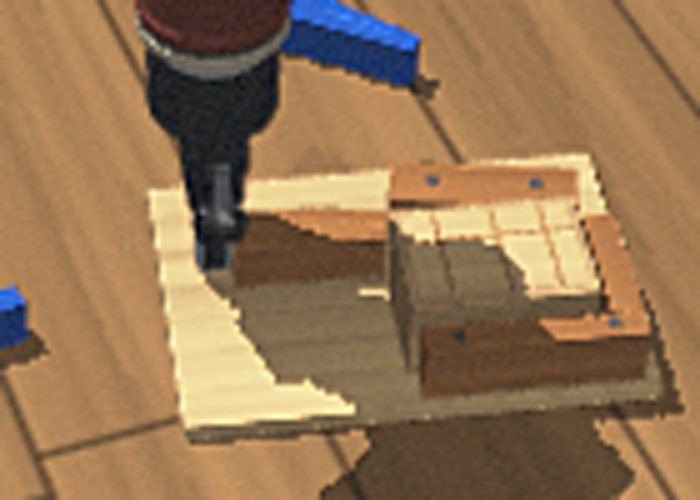

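View pics/t9.png

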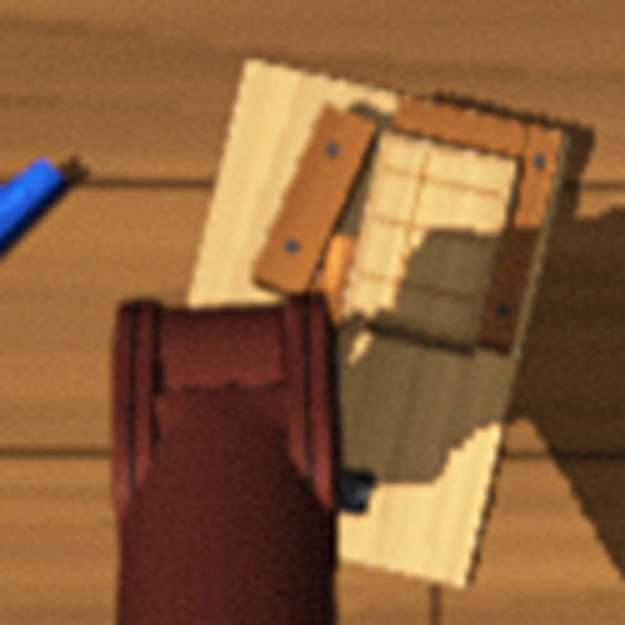

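>>> arm_command --rows "0.2 0 0 0 0 0 1;0.4 0 0 0 0 0 1;0.6 0 0 0 0 0 1;0.8 0 0 0 0 0 1;0.8 0 0 0 0 0 1"

```text
time_s: 13.22
tcp_pos: [0.5663, 0.0705, 0.0371]
orientation: [-0.702, 0.08, -0.081, 0.703]
contact_force: [-0.8, 0.1, -0.3]
grip_width: 0.002
```

>>> arm_command --rows "0.2 0 0 0 0 0 1;0.3 0 0 0 0 0 1;0.4 0 0 0 0 0 1;0.4 0 0 0 0 0 1"

```text
time_s: 13.72
tcp_pos: [0.5705, 0.0696, 0.0372]
orientation: [-0.702, 0.08, -0.081, 0.703]
contact_force: [-0.9, -0.5, 0.6]
grip_width: -0.0
```

>>> arm_command --rows "0.15 0 0 0 0 0 1;0.3 0 0 0 0 0 1;0.3 0 0 0 0 0 1"

```text
time_s: 14.1
tcp_pos: [0.5732, 0.0691, 0.0371]
orientation: [-0.702, 0.08, -0.081, 0.703]
contact_force: [-3.2, 0.8, 1.2]
grip_width: -0.001
```

>>> arm_command --rows "0.15 0 0 0 0 0 1;0.2 0 0 0 0 0 1;0.2 0 0 0 0 0 1"

```text
time_s: 14.48
tcp_pos: [0.574, 0.069, 0.0368]
orientation: [-0.702, 0.081, -0.08, 0.703]
contact_force: [-7.1, 0.4, 3.4]
grip_width: 0.004
```

>>> arm_command --rows "0.1 0 0 0 0 0 1;0.2 0 0 0 0 0 1;0.2 0 0 0 0 0 1"

```text
time_s: 14.85
tcp_pos: [0.5746, 0.0689, 0.0364]
orientation: [-0.702, 0.082, -0.079, 0.703]
contact_force: [-8.3, 0.6, 4.2]
grip_width: -0.001
```

>>> arm_command --rows "0.15 -0.05 0 0 0 0 1;0.25 -0.05 0 0 0 0 1;0.3 -0.05 0 0 0 0 1;0.3 -0.05 0 0 0 0 1"

```text
time_s: 15.35
tcp_pos: [0.5752, 0.0688, 0.0363]
orientation: [-0.702, 0.084, -0.077, 0.703]
contact_force: [-12.3, 2.1, 6.3]
grip_width: -0.001
```

>>> arm_command --rows "0.2 -0.05 0 0 0 0 1;0.3 -0.05 0 0 0 0 1;0.35 -0.05 0 0 0 0 1;0.35 -0.05 0 0 0 0 1"

```text
time_s: 15.85
tcp_pos: [0.5759, 0.0687, 0.036]
orientation: [-0.702, 0.085, -0.075, 0.703]
contact_force: [-12.9, 2.2, 7.7]
grip_width: -0.001
```

>>> arm_command --rows "0.2 -0.1 0 0 0 0 1;0.3 -0.1 0 0 0 0 1;0.4 -0.1 0 0 0 0 1;0.4 -0.1 0 0 0 0 1"

```text
time_s: 16.35
tcp_pos: [0.5765, 0.0686, 0.0361]
orientation: [-0.702, 0.088, -0.072, 0.703]
contact_force: [-16.2, 0.7, 7.8]
grip_width: 0.001
```

>>> arm_command --rows "0.2 -0.1 0 0 0 0 1;0.35 -0.1 0 0 0 0 1;0.45 -0.1 0 0 0 0 1;0.45 -0.1 0 0 0 0 1"

```text
time_s: 16.85
tcp_pos: [0.5772, 0.0684, 0.0361]
orientation: [-0.702, 0.09, -0.069, 0.703]
contact_force: [-16.4, 2.4, 9.4]
grip_width: 0.007
```

The push reached about 16.5 N, inside the 15–20 N band, so I'll draw the hand back and check.

>>> arm_command --rows "-0.5 -0.1 0 0 0 0 1;-1.5 -0.1 0 0 0 0 1;-3 -0.1 0 0 0 0 1;-4 -3 0 0 0 0 1;-5 -8 0 0 0 0 1;-8 -13 0 0 0 0 1;-12 -14 0 0 0 0 1;-14 -14 0 0 0 0 1;-14 -14 0 0 0 0 1"

```text
time_s: 17.98
tcp_pos: [0.4437, 0.0998, 0.1805]
orientation: [-0.702, 0.089, -0.068, 0.703]
contact_force: [0.4, -0.0, 1.1]
grip_width: 0.0
```

```bash
python3 look2.py 10
python3 - <<'E'
from ov import *
import pickle
T,S,s=pickle.load(open("d10.pkl","rb")); 
# box against fence, wedge predicted tip from fit
from edge import *
for c,b,f,r in ((T,(.6596,.0263,-.2286),"t11",(240,130,350,255)),(S,(.6607,.0211,-.2311),"s11",(310,190,430,270))):
    w=W(b,W((-.058,.0205,0),WEDGE+[0,0,.012]))
    overlay(c,r,6 if c is S else 4.8,f"pics/{f}.png",items(b,(.052,-.035,0),None,.03)+[(w[5:],(255,0,0),True)])
E
```

```text
[0.44368607 0.09975442 0.18051783] [ 0.39537242 -1.12999767  0.07587329] 9.192260791285574e-06
```

View pics/t11.png

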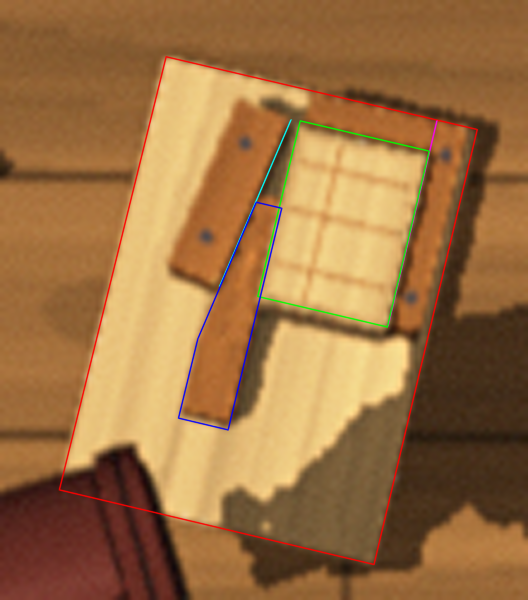

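View pics/s11.png

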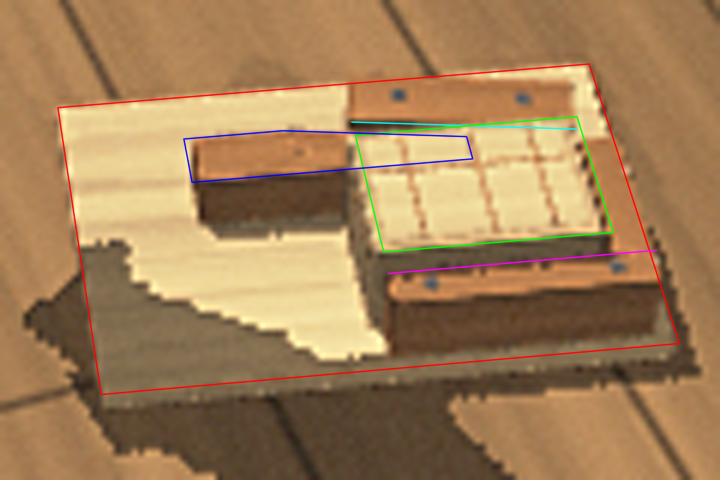

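View pics/t10.png

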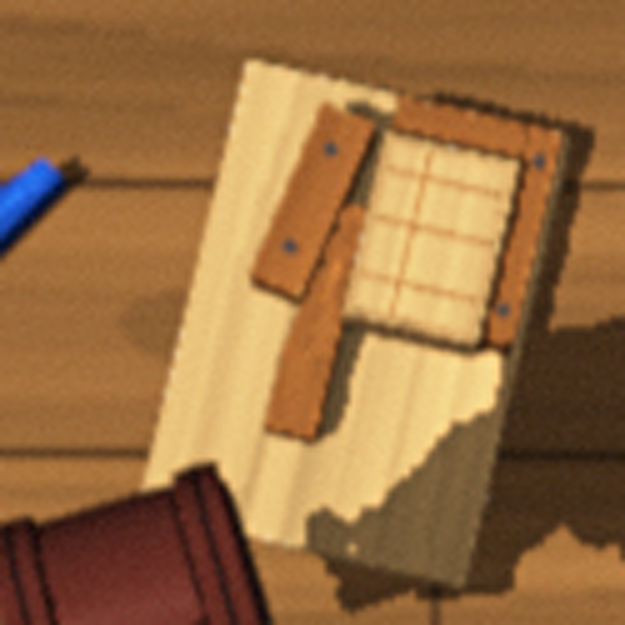

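Run:
```python
from bench import robot
print(robot.hand_in()); s=robot.get_state(); print(s["time_s"],s["contact_force"])
```

```text
the job is handed in; nothing more can be done
None
the job is handed in; nothing more can be done
```

The wedge is driven home and the job is handed in. In the last pictures the box sits against the fence and the hand is clear. The hand-in gave no verdict.

**What I did:** I gripped the plain wooden wedge by its tail and laid its thin end about 15 mm into the gap, straight side to the box. After letting go, I pushed the thick end with the shut fingers until the push reached about 16.5 N, inside the 15–20 N locking range. Then I drew the hand back.

**Last checks:**
- **Wedge:** the overlay put the thin end about 57 mm in, lying straight along the board.
- **Box:** its top outline matched the position against the fence.
- **Hand:** it was about 15 cm away at 18.0 s, with no contact force beyond the usual 1 N of noise.
- **Bystanders:** I kept the hand away from the mallet, try square and offcut, and from the blue and turquoise look-alikes. I did not measure them again afterwards.

**What disagreed or went unchecked:**
- **Cameras:** the two differed by about 5 mm sideways. I used the average for the arm and each camera's own board fit for the checks.
- **Fits:** one automatic edge fit of the wedge in the top view locked onto a wrong edge, so I read that one from the picture.
- **Squeeze on the box:** it was never measured directly. From the push and the cheek travel I estimate about 20 N, between the 10 N needed and the 30 N limit.
- **Downward push:** the fingers also pressed down on the wedge with up to about 9 N while pushing.

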